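# Set out the line sensor and open the spacer jar

### The job

Get the build tray ready for the next group: take the white line-tracking sensor bar off the turntable and lay it flat, eyes up, in the tray's long slot, then open the square jar of spacers that stands braced in the tray's square well. Unscrew its tight cap counterclockwise until the threads let go, without pulling the jar up out of its well, lift the cap off and finish still gripping it, level and still, just above the jar's open mouth (about 1 to 4 cm clear). Leave everything else where it is.

Things in the scene. Friction and masses are not known exactly. Their poses are not given: they have to be found in the camera images.
- sensor_bar: White plastic line-tracking sensor bar, a plain slab 120 mm long (its x), 26 mm wide (y), 14 mm thick (z), about 45 g, with five dark sensor eyes on its upper face; lies flat, eyes up, near the middle of the turntable. Origin: centre of its underside. The two ends are alike for the tray slot.
- turntable: Wooden turntable, 300 mm across, its spinning top's upper face 42 mm above the bench. The top turns freely with little friction. Origin: centre of the foot, on the bench.
- tray: Flat wooden build tray screwed to the bench, 176 mm (x) by 300 mm (y); floor 6 mm above the bench. Origin: centre of its underside. Along +y near its -x edge lies the long bar slot; the square jar well is near its -y end; two small open cells (bracket, gear), walls 12 mm high, run from x = +31 to +85 mm, y = -28 to +145 mm.
- tray_slot (a point): Centre of the floor of the bar slot, at (-42, +55) mm in the tray's frame, 6 mm above the bench. Inside the slot is 128 mm along the tray's y and 34 mm along its x; walls 5 mm thick and 12 mm high; each long wall is cut away over its middle 60 mm as a finger scoop, down to the floor (grey felt).
- tray_well (a point): Centre of the floor of the square jar well, at (0, -95) mm in the tray's frame. 62 mm square inside, walls 5 mm thick and 30 mm high above the floor. It keeps the jar from turning (about 4 degrees of play each way).
- jar: Clear plastic jar of square section, 58 mm by 58 mm, shoulder at 62 mm, with a round neck of 40 mm diameter above it, full of brass spacers, about 0.3 kg, standing loose in the well. Origin: centre of its underside.
- cap: Ribbed aluminium screw cap of the square jar, 54 mm diameter, 22 mm high, 55 g. Origin: centre of its lower edge; when screwed home 71 mm above the jar's origin, 9 mm above the jar's shoulder, the cap's top 99 mm above the bench. Its x axis agrees with the jar's x axis when home.
- jar_mouth (a point): Centre of the jar's mouth (rubber seal's top, cap off), 90.5 mm above the jar's origin. The neck has three short inclined threads for three lugs in the cap. Counterclockwise from above the cap is tight for the first 0.3 rad (0.6 N m), then easy; it may rise 1.5 mm; threads let go 1.0 rad from home; a stop comes at 1.75 rad. Between these it lifts straight off; before, lifting it lifts the jar.
- heat_sink: Bystander: dull aluminium finned heat sink, 36 x 36 x 20 mm, near the edge of the turntable.
- horn_disc: Bystander: translucent purple servo horn disc, 42 mm diameter, 9 mm high, near the edge of the turntable.
- joystick: Bystander: stubby grey joystick module, 34 x 26 x 30 mm, near the edge of the turntable.
- bracket: Bystander: aluminium angle bracket, 30 x 60 x 16 mm, in the tray's +y cell.
- gear: Bystander: white plastic gear, 38 mm diameter, 14 mm high, in the other cell.
- screwdriver: Bystander: screwdriver, 170 mm long, lying on the bench between turntable and tray.
- battery_pack: Bystander: black four-cell battery holder, 62 x 58 x 19 mm, on the bench beyond.
- round_pot: Bystander: small closed round pot with a white lid, 56 mm diameter, 55 mm high, on the bench beyond.
There are look-alikes about, which are no part of the job. There is more than one size of the jar; the one meant has the size given above. What is shaped like the cap but green is not meant.

How it is judged (in metres and radians):
On the way, in this order (a step that is already met when the one before it is completed fails the run):
1. the sensor bar lies flat in the long slot of the tray, let go (horizontal distance between sensor_bar and tray_slot below 0.008 m and z of sensor_bar in the frame of tray_slot between -0.003 and 0.003 m and angle between sensor_bar's own z axis and vertical below 0.08 rad and angle between the x axis of sensor_bar and the y axis of tray, either way round below 0.12 rad and contact force between the fingers and sensor_bar below 0.1 N), for 0.2 s.
2. the cap has been turned until its threads let go, the jar still standing in its well (z of jar in the frame of tray_well below 0.004 m and angle between jar's own z axis and vertical below 0.08 rad and angle between the x axis of cap and the x axis of jar, either way round above 0.85 rad), for 0.1 s.
At the end, for the whole second after the job is handed in: Bar let go flat in the slot (8 mm, 0.12 rad, underside within 3 mm of the floor); jar seated in its well (4 mm, 0.08 rad); cap gripped (over 1 N), clear of the jar, still, within 20 mm of the jar's axis, level to 0.2 rad, its lower edge 93 to 145 mm above the jar's underside (all of step 1 and z of jar in the frame of tray_well below 0.004 m and angle between jar's own z axis and vertical below 0.08 rad and z of cap in the frame of jar between 0.093 and 0.145 m and horizontal distance between cap and jar below 0.02 m and angle between cap's own z axis and vertical below 0.2 rad and linear speed of cap below 0.02 m/s and contact force between the fingers and cap above 1 N and contact force between cap and jar below 0.1 N); the arm keeps its last pose, push and grip.
It fails at once if the jar is pulled up out of its seat in the well by more than 10 mm or tipped (z of jar in the frame of tray_well above 0.01 m or angle between jar's own z axis and vertical above 0.2 rad).
It fails at once if a thing on the turntable is shifted by more than 60 mm or knocked off (distance of any of heat_sink, horn_disc, joystick from where it was at the start of the episode above 0.06 m or height (world z) of any of heat_sink, horn_disc, joystick below 0.03 m).
It fails at once if another bystander is shifted by more than 30 mm (distance of any of bracket, gear, screwdriver, battery_pack, round_pot from where it was at the start of the episode above 0.03 m).
It also fails if it takes over 51 s, if anything falls off the work surface, if the arm or the gripper's body presses on something with over 40 N, if the wrist force passes 120 N, or if a joint passes its speed limit or range.

### The arm

A 6-joint arm with a two-finger parallel gripper is mounted at the origin on the work surface. World frame = base frame: x ahead of the robot, y to its left, z up, the work surface at z = 0. Lengths are in mm, angles in rad, forces in N, time in s.
With the tool pointing down it reaches from about 250 to 775 mm from the base axis. Payload 4 kg.
Tool frame: the origin (TCP) lies at the very end of the fingers, on their centre line; the grasp point (between the pads) lies 19 mm behind it; z points along the fingers, y is the direction in which the jaws open and shut (so a half turn about z gives the same grasp; the last joint's range is limited). The gripper opens to 85 mm and grips with 20 to 120 N. Pads are 22 mm wide; open, the fingers measure 114 mm over their backs; the gripper's body (76 mm by 85 mm) begins 54 mm behind the grasp point. The pads swing forward as they close: fully open they stand 13 mm farther back than shut.
Start: joints at [1.136, 0.087, 1.371, -0, 1.684, -0.103], TCP at [179.169, 520.015, 231.341] pointing down, gripper open.
Joint ranges: [-3.1, 3.1], [-0.76, 2.03], [0.27, 2.55], [-1.08, 4.22], [0.17, 2.65], [-2.57, 2.57]. Speed limits (rad/s): [2.79, 2.79, 3.14, 3.14, 3.14, 3.14].

### API

Orientations are given as a 3x3 rotation matrix whose columns are the frame's x, y, z axes.
In Python, from station import sensors, imaging, hand_in gives the robot as it stands.
- The arm moves only by the shell command python3 -m inch 'ROWS'. ROWS is JSON, a list of rows, each a list of 3 entries, a list of its own where there are three numbers: the turn, a rotation vector about the world's x, y, z in degrees, then the shift along the world's x, y, z in cm, then the opening in per cent of the stroke, from 0 (shut) to 100 (fully open). A call has 1 to 10 rows; each row is the pose to reach, as a shift and turn from the pose measured when the call began; what a row does not reach only later rows make up. A row lasts 1/10 s, in which the tool goes at most 50 mm and 8.59 degrees, less where a joint would pass 70% of its speed; a pose out of reach is approached as far as the arm can. A call with a gripper value outside its range is refused whole. The fingers move at their own pace and stop on an object; the grip force is fixed at half the most. Time passes only in rows, so rows that repeat a pose let the fingers close. It gives the time, the measured TCP pose, the force and the opening at its end, in the units of the state.
- sensors.read_state(): the state, without advancing time (a new reading comes with each control period).
- imaging.capture(name): name is "side" or "top"; returns a dict with "frame" (480x640x3 uint8, red, green, blue), "depth" (480x640 float32, mm along the optical axis (not along the pixel's ray), 0 where there is no reading), "mtx" (3x3 intrinsics, pixels), "R" (3x3) and "t" (3): a world point X has camera coordinates R X + t. Camera axes: x right, y down, z forward; pixel columns grow to the right and rows downward; lengths in mm; the calibration is good to about 2 mm. A picture is of the moment at which its call begins.
- hand_in(): hands the job in, once; it reports no verdict.
The state is a dict: "clock": time; "joint_positions": joint angles; "joint_vel": joint speeds; "effort": joint torques, N m; "eef_pos": TCP position; "tool_rot": TCP orientation; "wrist_force": force on the tool from outside, world axes, zero at the start; "ft_torque": the same for the moment, N m; "finger_gap": opening from 0.0 (shut) to 1.0 (fully open).
Only numpy, scipy, OpenCV 4.12 (cv2) and the standard library are available. Lean on these libraries where they do the work, as an engineer would, in place of code of your own. Each camera call takes 0.05 s, during which the arm holds its last target.

## Working session

There is one attempt and no reset: what is moved stays moved. The work goes in short steps, Python scripts to look and compute and a shell command to move; the robot and the scene stay as the last step left them, time stands still between calls to the robot, and variables do not carry over. Pictures are saved under pics/ and viewed, and the job is handed in when it is done.

```bash
ls; mkdir -p pics; python3 - <<'E'
from station import sensors, imaging
import cv2
print(sensors.read_state())
for n in("side","top"):
    c=imaging.capture(n); cv2.imwrite(f"pics/{n}0.png",c["frame"][:,:,::-1]); print(n,c["mtx"],c["R"],c["t"])
E
```

```text
pics
{'clock': 0.0, 'joint_positions': array([ 1.13590492e+00,  8.79561358e-02,  1.37228224e+00,  8.00883779e-06,
        1.68360432e+00, -1.03115906e-01]), 'joint_vel': array([-0.00032948,  0.00090128, -0.00024942,  0.0004082 , -0.00095228,
        0.00028091]), 'effort': array([ 3.78532723e-04, -3.51857865e+01, -3.13273537e+01,  5.06608899e-06,
        1.08954823e-02,  3.49520413e-06]), 'eef_pos': array([178.94254257, 519.54001861, 230.12431644]), 'tool_rot': array([[-9.45465689e-01,  3.25720306e-01, -9.55186633e-04],
       [ 3.25721619e-01,  9.45463525e-01, -2.03724573e-03],
       [ 2.39521817e-04, -2.23727088e-03, -9.99997469e-01]]), 'wrist_force': array([0.83095655, 0.55408941, 0.24734165]), 'ft_torque': array([-0.0254911 , -0.02412928,  0.02810877]), 'finger_gap': 0.9993099178218589}
side [[593.4519818    0.         315.97743461]
 [  0.         593.4519818  242.00587879]
 [  0.           0.           1.        ]] [[-0.9975726  -0.06910253 -0.0085875 ]
 [-0.04848846  0.77785101 -0.62657536]
 [ 0.04997774 -0.62463801 -0.77931353]] [ 585.10993021  125.0416071  1289.60734517]
top [[447.45403904   0.         320.322837  ]
 [  0.         447.45403904 241.39768147]
 [  0.           0.           1.        ]] [[ 0.0255996  -0.99949371  0.01889381]
 [-0.980353   -0.02879811 -0.19513753]
 [ 0.19558284 -0.01352717 -0.98059389]] [ -67.96160373  605.44316764 1024.41084737]
```

View pics/side0.png

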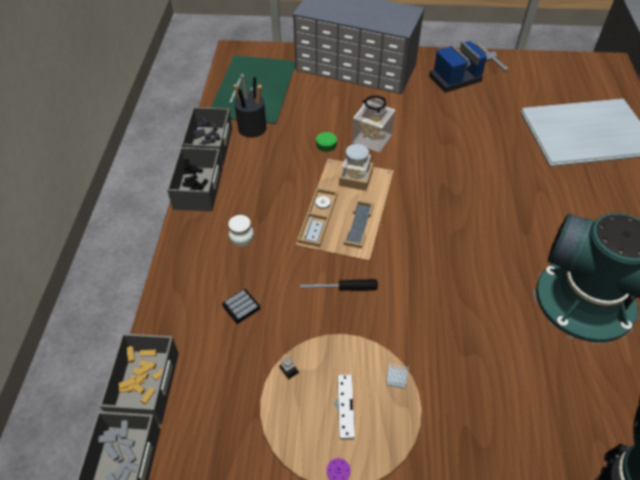

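View pics/top0.png

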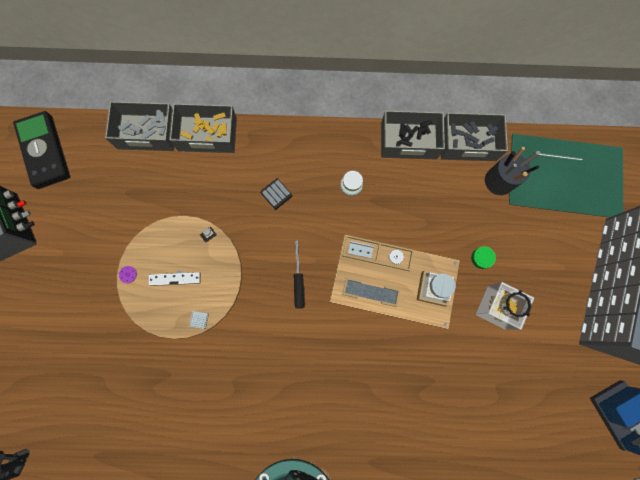

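In place of the wanted things one could take: for the bar, only the white bar at top (174,279), with the grey felt slot at (371,292) as a distractor. For the jar, the tray jar at (437,287) or the taller, black-ringed jar at (512,304). For the cap, the aluminium cap at (442,286), the green cap at (484,257) or the round pot lid at (352,180). I choose the white bar at (174,279) and the tray jar with the aluminium cap at (442,286). Next, a close check.

```bash
cat > h.py <<'E'
import numpy as np, cv2
from station import sensors, imaging
def ray(c,uv,z):
    uv=np.atleast_2d(np.asarray(uv,float)); R=np.array(c["R"]);t=np.array(c["t"])
    o=-R.T@t; d=np.c_[uv,np.ones(len(uv))]@np.linalg.inv(c["mtx"]).T@R
    return o+d*((z-o[2])/d[:,2])[:,None]
def proj(c,X):
    p=np.atleast_2d(X)@np.array(c["R"]).T+c["t"]; p=p@np.array(c["mtx"]).T; return p[:,:2]/p[:,2:]
def whitebox(c,roi,z,thr=185):
    x0,y0,x1,y1=roi; f=c["frame"][y0:y1,x0:x1].astype(int)
    m=((f.min(2)>thr)&(f.max(2)-f.min(2)<30)).astype(np.uint8)
    m=cv2.morphologyEx(m,cv2.MORPH_CLOSE,np.ones((5,5)))
    k=max(cv2.findContours(m,0,1)[0],key=cv2.contourArea)[:,0]+[x0,y0]
    P=ray(c,k,z)[:,:2]; r=cv2.minAreaRect(P.astype(np.float32)); return k,r
E
python3 - <<'E'
from h import *
t=imaging.capture("top"); s=imaging.capture("side")
print(whitebox(t,(140,260,210,300),56)[1]); print(whitebox(s,(325,365,365,445),56)[1])
a=cv2.resize(t["frame"][225:335,110:250],None,fx=4,fy=4,interpolation=2)
b=cv2.resize(t["frame"][225:335,325:465],None,fx=5.7,fy=5.4,interpolation=2)
cv2.imwrite("pics/tbar.png",a[:,:,::-1]);cv2.imwrite("pics/ttray.png",b[:,:,::-1])
d=cv2.resize(s["frame"][135:265,290:400],None,fx=4.5,fy=4.5,interpolation=2); cv2.imwrite("pics/stray.png",d[:,:,::-1])
E
```

```text
((508.1672058105469, 295.6976318359375), (24.60508918762207, 115.99874114990234), 4.332033634185791)
((511.2353820800781, 298.16534423828125), (24.628368377685547, 117.39384460449219), 4.36174201965332)
```

View pics/tbar.png

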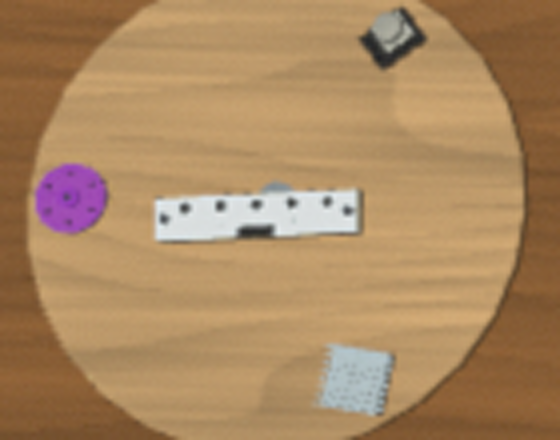

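View pics/ttray.png

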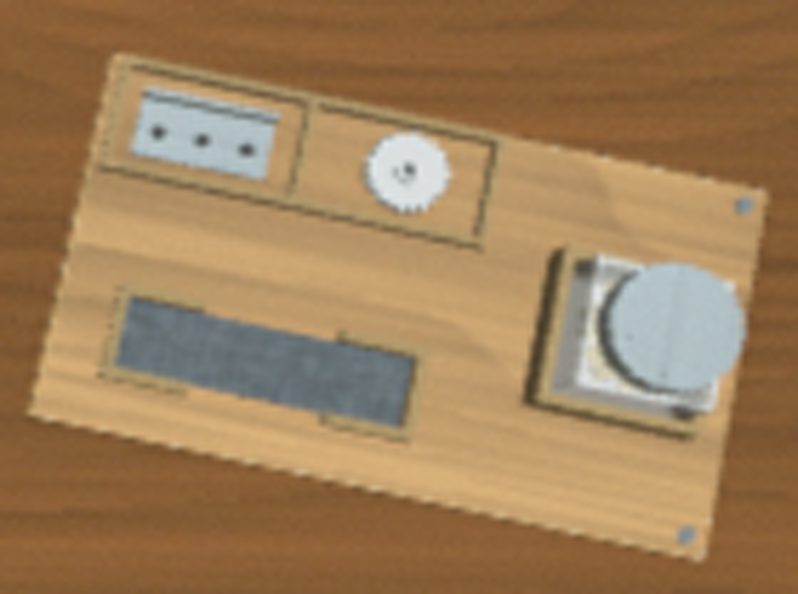

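View pics/stray.png

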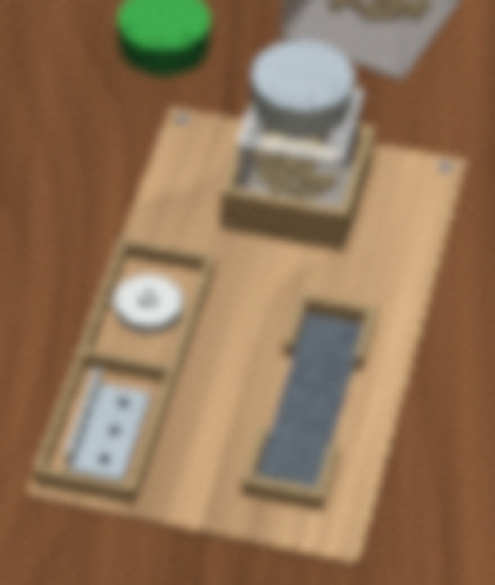

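The crops show the white bar with eyes up at about (174,279) top. The tray jar is in its square well under a grey cap at (442,286), and the slot felt is at (371,292). These match the description. Now I measure the slot and the cap.

```bash
python3 - <<'E'
from h import *
def big(m,o):
    m=cv2.morphologyEx(m.astype(np.uint8),cv2.MORPH_OPEN,np.ones((3,3)))
    return max(cv2.findContours(m,0,1)[0],key=cv2.contourArea)[:,0]+o
for n,rf,rc in(("top",(335,275,405,310),(424,268,465,305)),("side",(335,195,378,250),(340,142,375,168))):
    c=imaging.capture(n); f=c["frame"].astype(int)
    x0,y0,x1,y1=rf; g=f[y0:y1,x0:x1]; k=big((g[...,2]-g[...,0]>0)&(g.max(2)<150),[x0,y0])
    print(n,"felt",cv2.minAreaRect(ray(c,k,6)[:,:2].astype(np.float32)))
    x0,y0,x1,y1=rc; g=f[y0:y1,x0:x1]; m=(g[...,2]-g[...,0]>5)&(g.min(2)>140); k=big(m,[x0,y0])
    print("cap px",cv2.fitEllipse(k)); P=ray(c,k,99)[:,:2].astype(np.float32);print(cv2.fitEllipse(P),cv2.minEnclosingCircle(P))
    b=f.copy().astype(np.uint8); cv2.drawContours(b,[k[:,None]],-1,(255,0,0),1)
    x0,y0=rc[0]-100,rc[1]-20;cv2.imwrite(f"pics/m_{n}.png",cv2.resize(b[y0:y0+130,x0:x0+160],None,fx=4,fy=4,interpolation=0)[:,:,::-1])
# corners of tray via crop
t=imaging.capture("top"); q=np.array([(115,53),(767,190),(705,558),(30,413)])/[5.7,5.4]+[325,225]-.5
P=ray(t,q,6);print(P,P.mean(0))
a=P[0]-P[1];b=P[3]-P[2];print(np.degrees(np.arctan2(a[1],a[0])),np.degrees(np.arctan2(b[1],b[0])))
E
```

```text
top felt ((493.5614318847656, -181.49679565429688), (125.03495025634766, 31.300249099731445), 78.65890502929688)
cap px ((443.1741638183594, 285.0561828613281), (21.649232864379883, 22.770957946777344), 146.2074432373047)
((505.2968444824219, -336.3196105957031), (50.831016540527344, 51.746788024902344), 74.8953857421875) ((504.9073486328125, -336.4536437988281), 26.979446411132812)
side felt ((496.2838439941406, -184.52407836914062), (113.55164337158203, 29.373382568359375), 78.8613510131836)
cap px ((357.17431640625, 151.16184997558594), (14.431380271911621, 20.830211639404297), 90.9245834350586)
((508.17626953125, -334.2747802734375), (50.388736724853516, 51.82060241699219), 155.15135192871094) ((508.1386413574219, -334.5681457519531), 27.246623992919922)
[[ 638.2135881  -113.87838207    6.        ]
 [ 580.87956694 -405.91895669    6.        ]
 [ 409.85433695 -372.93994276    6.        ]
 [ 467.79315419  -79.35478238    6.        ]] [ 524.18516154 -243.02301597    6.        ]
78.89283288502806 78.83617593022501
```

```bash
python3 - <<'E'
import cv2,numpy as np
a=cv2.imread("pics/m_top.png");b=cv2.imread("pics/m_side.png");h=cv2.resize(np.hstack([a,b]),(800,325));cv2.imwrite("pics/m.png",h)
E
```

```text
(no output)
```

View pics/m.png

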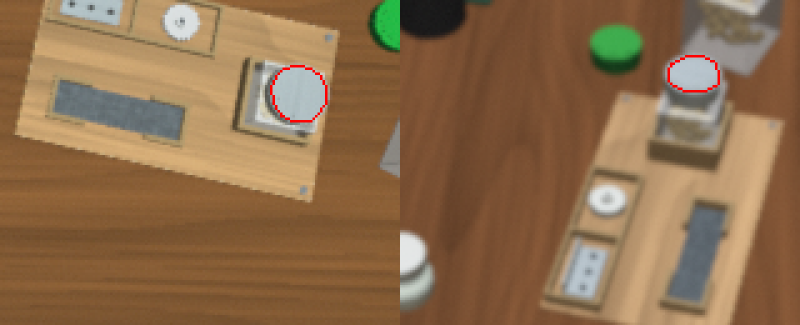

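```bash
python3 -m inch '[[[0,0,-20],[8,-5.5,-2],70],[[0,0,-40],[18,-12,-4],70],[[0,0,-55],[26,-17.5,-6],60],[[0,0,-66.7],[33.1,-22.3,-8],60],[[0,0,-66.7],[33.1,-22.3,-8],60],[[0,0,-66.7],[33.1,-22.3,-8],60],[[0,0,-66.7],[33.1,-22.3,-8],60],[[0,0,-66.7],[33.1,-22.3,-8],60],[[0,0,-66.7],[33.1,-22.3,-8],60],[[0,0,-66.7],[33.1,-22.3,-8],60]]'; python3 -c "
from h import *
s=sensors.read_state();print(s)"
```

```text
clock: 1.35
eef_pos: [510.9, 295.6, 150.0]
tool_rot: [[-0.073, 0.997, -0.002], [0.997, 0.073, -0.001], [-0.0, -0.002, -1.0]]
wrist_force: [-0.0, 1.0, 0.6]
finger_gap: 0.603
{'clock': 1.35, 'joint_positions': array([4.28250950e-01, 2.06561426e-01, 1.39745024e+00, 5.19272937e-04,
       1.53997079e+00, 3.55659999e-01]), 'joint_vel': array([ 0.05007087, -0.03228859,  0.00613316,  0.01717028,  0.00891006,
        0.00716891]), 'effort': array([-1.40377175e+00, -3.88784301e+01, -3.07137930e+01, -1.92127819e-01,
       -1.00432013e-01, -3.33832623e-02]), 'eef_pos': array([510.86267095, 295.61583878, 150.01366985]), 'tool_rot': array([[-7.25110482e-02,  9.97364747e-01, -2.38951971e-03],
       [ 9.97367549e-01,  7.25100054e-02, -5.20278905e-04],
       [-3.45643751e-04, -2.42095538e-03, -9.99997010e-01]]), 'wrist_force': array([-0.01099884,  1.03751054,  0.61983098]), 'ft_torque': array([-0.0020113 ,  0.00373543,  0.00608939]), 'finger_gap': 0.6034062272808252}
```

```bash
python3 -m inch '[[[0,0,0],[-0.1,0.1,-3],60],[[0,0,0],[-0.1,0.1,-6],60],[[0,0,0],[-0.1,0.1,-8.5],60],[[0,0,0],[-0.1,0.1,-10],60],[[0,0,0],[-0.1,0.1,-10.6],60],[[0,0,0],[-0.1,0.1,-10.6],60],[[0,0,0],[-0.1,0.1,-10.6],60]]'; python3 - <<'E'
from h import *
for n,(x0,y0,x1,y1) in(("top",(100,200,260,350)),("side",(250,300,450,480))):
    c=imaging.capture(n); cv2.imwrite(f"pics/g_{n}.png",cv2.resize(c["frame"][y0:y1,x0:x1],(400,400))[:,:,::-1])
cv2.imwrite("pics/g1.png",np.hstack([cv2.imread("pics/g_top.png"),cv2.imread("pics/g_side.png")]))
E
```

```text
clock: 2.05
eef_pos: [510.5, 297.4, 45.7]
tool_rot: [[-0.073, 0.997, 0.0], [0.997, 0.073, 0.001], [0.001, 0.0, -1.0]]
wrist_force: [0.6, 0.2, 0.8]
finger_gap: 0.599
```

View pics/g1.png

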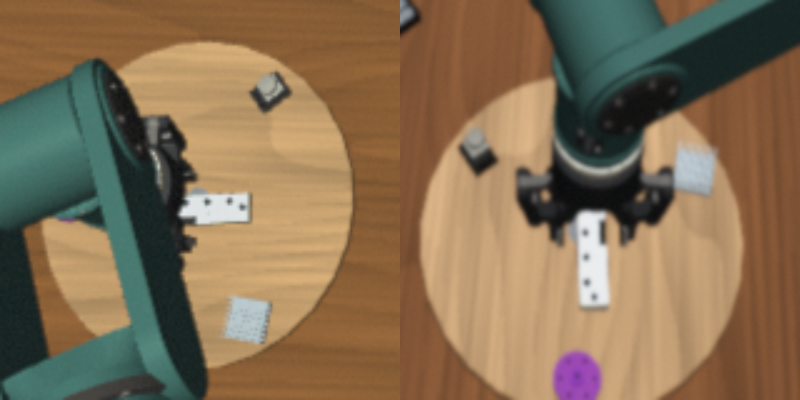

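The fingers straddle the bar at mid-length, side crop (592,240), and the bystanders haven't moved. Closing.

```bash
python3 -m inch '[[[0,0,0],[0,0,-0.2],60],[[0,0,0],[0,0,-0.2],20],[[0,0,0],[0,0,-0.2],20],[[0,0,0],[0,0,-0.2],20],[[0,0,0],[0,0,-0.2],20],[[0,0,0],[0,0,-0.2],20],[[0,0,0],[0,0,-0.2],20],[[0,0,0],[0,0,-0.2],20]]'
```

```text
clock: 2.95
eef_pos: [511.4, 297.4, 44.7]
tool_rot: [[-0.073, 0.997, 0.002], [0.997, 0.073, 0.001], [0.001, 0.002, -1.0]]
wrist_force: [-0.5, 0.2, 5.9]
finger_gap: 0.282
```

```bash
python3 -m inch '[[[0,0,0],[0,0,0.5],20],[[0,0,0],[0,0,2],20],[[0,0,0],[0,0,4],20],[[0,0,0],[0,0,7],20],[[0,0,0],[0,0,9],20],[[0,0,0],[0,0,9],20],[[0,0,0],[0,0,9],20]]'; python3 - <<'E'
from h import *
for n,(x0,y0,x1,y1) in(("top",(100,200,260,350)),("side",(250,300,450,480))):
    c=imaging.capture(n); cv2.imwrite(f"pics/g_{n}.png",cv2.resize(c["frame"][y0:y1,x0:x1],(400,400))[:,:,::-1])
cv2.imwrite("pics/g2.png",np.hstack([cv2.imread("pics/g_top.png"),cv2.imread("pics/g_side.png")]))
E
```

```text
clock: 3.65
eef_pos: [511.3, 297.4, 134.8]
tool_rot: [[-0.073, 0.997, 0.002], [0.997, 0.073, 0.002], [0.001, 0.002, -1.0]]
wrist_force: [-0.6, -0.7, -1.3]
finger_gap: 0.285
```

View pics/g2.png

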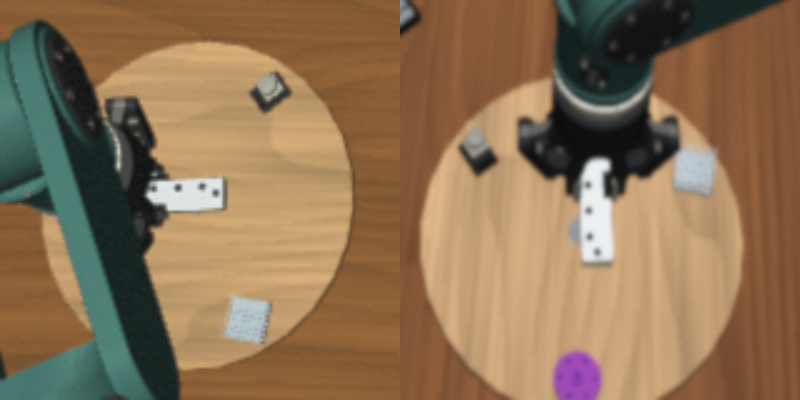

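Bar is held level, side crop (597,215). Carrying it over to the slot.

```bash
python3 -m inch '[[[0,0,0],[0,-2,0],20],[[0,0,-2],[-0.2,-6,0],20],[[0,0,-4],[-0.4,-11,0],20],[[0,0,-6],[-0.6,-16,0],20],[[0,0,-8],[-0.8,-21,0],20],[[0,0,-10],[-1,-26,0],20],[[0,0,-12],[-1.2,-31,0],20],[[0,0,-14],[-1.4,-36,0],20],[[0,0,-15.3],[-1.5,-41,-1],20],[[0,0,-15.3],[-1.6,-45,-2],20]]';  python3 -m inch '[[[0,0,0],[0,-1,-1],20],[[0,0,0],[0,-1,-2],20],[[0,0,0],[0,-1,-2],20]]'
```

```text
clock: 4.75
eef_pos: [493.2, -155.3, 111.2]
tool_rot: [[0.195, 0.981, -0.003], [0.981, -0.195, 0.001], [0.0, -0.003, -1.0]]
wrist_force: [-0.3, -0.2, 0.1]
finger_gap: 0.283
clock: 5.05
eef_pos: [491.4, -163.5, 88.0]
tool_rot: [[0.195, 0.981, -0.009], [0.981, -0.194, 0.004], [0.003, -0.009, -1.0]]
wrist_force: [-0.3, 0.7, -1.5]
finger_gap: 0.283
```

```bash
python3 -m inch '[[[0,0,0],[0.2,-1,-1],20],[[0,0,0],[0.35,-1.65,-2.5],20],[[0,0,0],[0.35,-1.65,-2.8],20],[[0,0,0],[0.35,-1.65,-2.8],20]]'; python3 - <<'E'
from h import *
print(sensors.read_state()["eef_pos"])
for n,(x0,y0,x1,y1) in(("top",(320,220,480,340)),("side",(280,130,420,270))):
    c=imaging.capture(n); cv2.imwrite(f"pics/g_{n}.png",cv2.resize(c["frame"][y0:y1,x0:x1],(400,400))[:,:,::-1])
cv2.imwrite("pics/g3.png",np.hstack([cv2.imread("pics/g_top.png"),cv2.imread("pics/g_side.png")]))
E
```

```text
clock: 5.45
eef_pos: [494.3, -179.2, 58.6]
tool_rot: [[0.194, 0.981, -0.011], [0.981, -0.194, 0.006], [0.004, -0.012, -1.0]]
wrist_force: [-0.7, 0.4, -0.1]
finger_gap: 0.284
[ 494.25254808 -179.21837003   58.64268156]
```

View pics/g3.png

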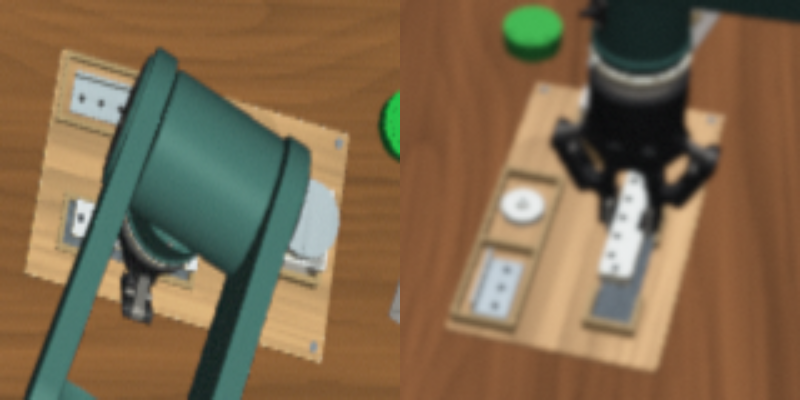

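```bash
python3 - <<'E'
from h import *
c=imaging.capture("side"); t=imaging.capture("top")
f=c["frame"][175:245,330:390]; cv2.imwrite("pics/z.png",cv2.resize(f,None,fx=8,fy=8,interpolation=2)[:,:,::-1])
cv2.imwrite("pics/z2.png",cv2.resize(t["frame"][270:335,330:410],None,fx=8,fy=8,interpolation=2)[:,:,::-1])
a=np.radians(-11.15); R=np.array([[np.cos(a),-np.sin(a)],[np.sin(a),np.cos(a)]])
for cam,n in((c,"side"),(t,"top")):
  for sx,sy in((-13,60),(13,60),(-13,-60)):
    X=np.r_[sensors.read_state()["eef_pos"][:2]+R@[sx,sy],70]; print(n,proj(cam,X))
E
```

```text
side [[360.33076185 226.42319452]]
side [[349.05372709 224.19178133]]
side [[371.25066545 189.0512255 ]]
top [[347.71974712 288.38856614]]
top [[349.98795115 277.65973254]]
top [[397.63870402 299.64822661]]
```

View pics/z.png

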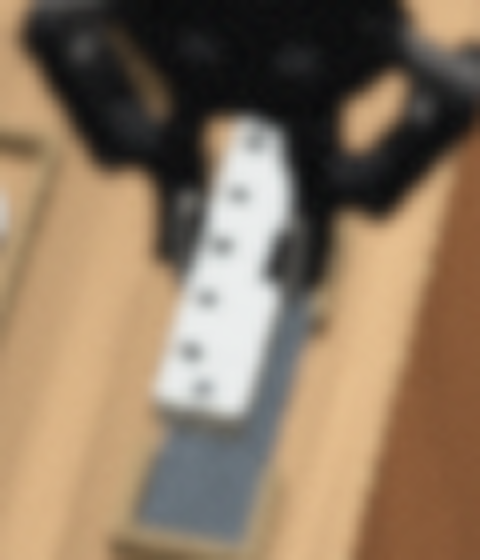

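View pics/z2.png

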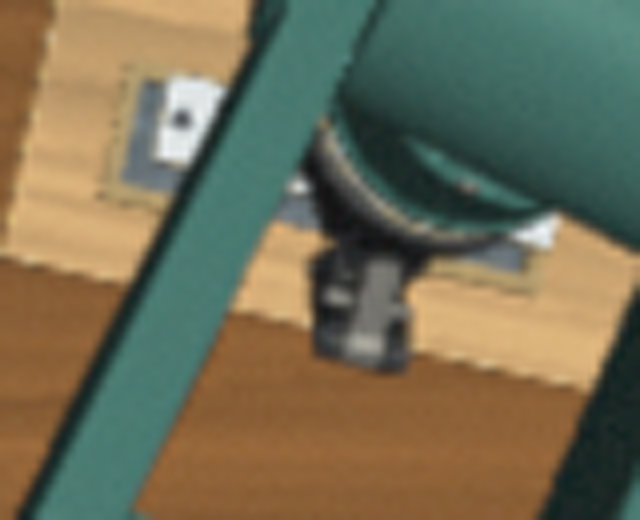

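Side view matches the predicted bar corners to 0.5 px. The top view is biased about 1.5 px, so I trust the side-consistent values: slot (496,-178), cap (508,-334). Lowering.

```bash
python3 -m inch '[[[-0.3,-0.6,0],[0.2,0.1,-1],20],[[-0.3,-0.6,0],[0.2,0.1,-2.5],20],[[-0.3,-0.6,0],[0.2,0.1,-3.5],20],[[-0.3,-0.6,0],[0.2,0.1,-3.5],20]]'
```

```text
clock: 6.05
eef_pos: [496.2, -178.4, 24.3]
tool_rot: [[0.194, 0.981, 0.0], [0.981, -0.194, 0.0], [0.0, 0.0, -1.0]]
wrist_force: [-0.9, 1.0, 0.3]
finger_gap: 0.282
```

```bash
python3 -m inch '[[[0,0,0],[0,0,-0.5],20],[[0,0,0],[0,0,-1],20],[[0,0,0],[0,0,-1.4],20],[[0,0,0],[0,0,-1.5],20],[[0,0,0],[0,0,-1.5],20]]'
```

```text
clock: 6.55
eef_pos: [496.2, -178.3, 9.2]
tool_rot: [[0.194, 0.981, 0.0], [0.981, -0.194, 0.0], [0.0, 0.0, -1.0]]
wrist_force: [0.7, -0.2, -0.4]
finger_gap: 0.284
```

```bash
python3 -m inch '[[[0,0,0],[0,0,-0.1],20],[[0,0,0],[0,0,-0.1],50],[[0,0,0],[0,0,-0.1],50],[[0,0,0],[0,0,-0.1],50],[[0,0,0],[0,0,0.2],50],[[0,0,0],[0,0,2],60],[[0,0,0],[0,0,6],60],[[0,0,0],[0,0,10],60],[[0,0,0],[0,0,13],80],[[0,0,0],[0,0,13],100]]'; python3 - <<'E'
from h import *
for n,(x0,y0,x1,y1) in(("top",(320,220,480,340)),("side",(280,130,420,270))):
    c=imaging.capture(n); cv2.imwrite(f"pics/g_{n}.png",cv2.resize(c["frame"][y0:y1,x0:x1],(400,400))[:,:,::-1])
cv2.imwrite("pics/g4.png",np.hstack([cv2.imread("pics/g_top.png"),cv2.imread("pics/g_side.png")]))
E
```

```text
clock: 7.55
eef_pos: [499.3, -179.8, 145.7]
tool_rot: [[0.194, 0.981, 0.011], [0.981, -0.194, -0.005], [-0.003, 0.012, -1.0]]
wrist_force: [0.2, -0.5, 0.0]
finger_gap: 0.91
```

View pics/g4.png

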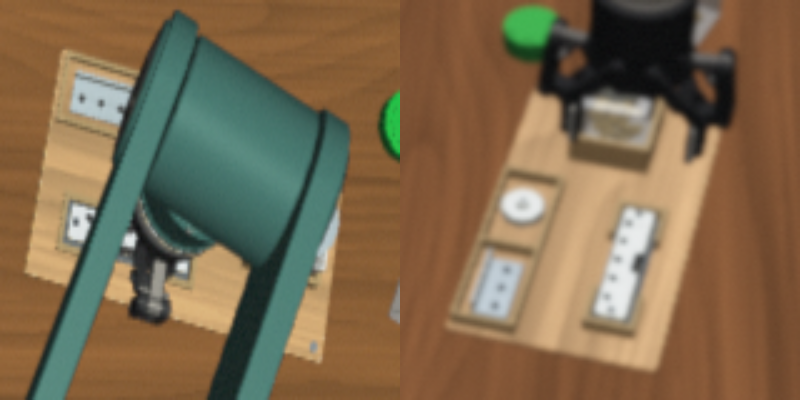

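The bar lies in the slot, side crop (625,265). Next I measure its offset and re-measure the cap later.

```bash
python3 -m inch '[[[0.3,0.6,0],[0.9,-3,3],100],[[0.3,0.6,0],[0.9,-3,3],100]]'; python3 - <<'E'
from h import *
c=imaging.capture("side"); k,r=whitebox(c,(338,195,378,252),20,170); print(r,k.min(0),k.max(0))
print(np.array(sensors.read_state()["joint_positions"]))
E
```

```text
clock: 7.85
eef_pos: [506.4, -211.1, 170.9]
tool_rot: [[0.196, 0.981, -0.007], [0.981, -0.196, 0.002], [0.001, -0.007, -1.0]]
wrist_force: [0.7, -0.1, 0.9]
finger_gap: 0.999
((497.7700500488281, -177.45513916015625), (117.96588134765625, 26.516643524169922), 78.98759460449219) [348 203] [368 240]
[-4.96314709e-01  1.08341779e-01  1.46952344e+00 -1.42573860e-04
  1.57272593e+00 -2.99354682e-01]
```

```bash
python3 -m inch '[[[0,0,-7],[0,-3,0],100],[[0,0,-15],[0.1,-7,0],100],[[0,0,-23],[0.2,-10,-1],100],[[0,0,-31],[0.2,-12.3,-2],100],[[0,0,-38.5],[0.2,-12.3,-3],100],[[0,0,-38.5],[0.2,-12.3,-3],100],[[0,0,-38.5],[0.2,-12.3,-3],100],[[0,0,-38.5],[0.2,-12.3,-3],100]]'; python3 - <<'E'
from h import *
for n,(x0,y0,x1,y1) in(("top",(370,220,530,340)),("side",(280,80,420,220))):
    c=imaging.capture(n); cv2.imwrite(f"pics/g_{n}.png",cv2.resize(c["frame"][y0:y1,x0:x1],(400,400))[:,:,::-1])
cv2.imwrite("pics/g5.png",np.hstack([cv2.imread("pics/g_top.png"),cv2.imread("pics/g_side.png")]))
E
```

```text
clock: 8.7
eef_pos: [508.1, -331.9, 140.0]
tool_rot: [[0.762, 0.648, -0.004], [0.648, -0.762, 0.008], [0.003, -0.009, -1.0]]
wrist_force: [-0.1, -0.2, -0.9]
finger_gap: 1.002
```

View pics/g5.png

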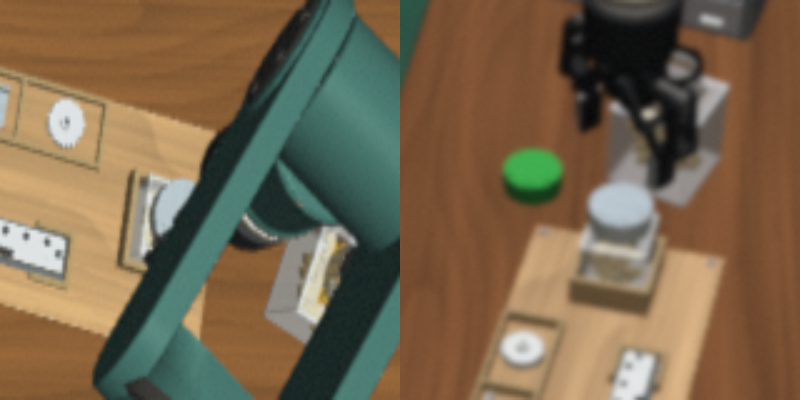

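```bash
python3 - <<'E'
from h import *
c=imaging.capture("top"); d=c["depth"]; K=np.array(c["mtx"]);R=np.array(c["R"]);t=np.array(c["t"])
v,u=np.mgrid[270:345,455:550]; z=d[v,u]
X=(np.stack([(u-K[0,2])/K[0,0]*z,(v-K[1,2])/K[1,1]*z,z],-1)-t)@R
f=c["frame"][v,u].astype(int); 
g=(f.max(2)-f.min(2)<25)|(f[...,0]-f[...,2]>70)
m=(X[...,2]>40)&(X[...,2]<170)
P=X[m]; print(len(P)); print(np.percentile(P,[1,5,50,95,99],axis=0).round())
m2=m&(X[...,2]>100);print(np.percentile(X[m2],[1,50,99],axis=0).round())
s=imaging.capture("side"); f=s["frame"]; 
x0,y0,x1,y1=(340,140,380,175); g=f[y0:y1,x0:x1].astype(int); q=((g[...,2]-g[...,0]>5)&(g.min(2)>140)).astype(np.uint8)
q=cv2.morphologyEx(q,cv2.MORPH_OPEN,np.ones((3,3))); k=max(cv2.findContours(q,0,1)[0],key=cv2.contourArea)[:,0]+[x0,y0]
print(cv2.minEnclosingCircle(ray(s,k,99)[:,:2].astype(np.float32)))
E
```

```text
588
[[ 433. -493.   42.]
 [ 439. -485.   46.]
 [ 471. -463.   87.]
 [ 500. -445.  122.]
 [ 503. -443.  127.]]
[[ 456. -487.  100.]
 [ 476. -472.  116.]
 [ 492. -464.  129.]]
((508.706787109375, -334.3420715332031), 27.646533966064453)
```

```bash
python3 -m inch '[[[-0.4,-0.2,0],[0,-0.2,-1],100],[[-0.4,-0.2,0],[0,-0.2,-2.5],100],[[-0.4,-0.2,0],[0,-0.2,-3.5],100],[[-0.4,-0.2,0],[0,-0.2,-4.5],100],[[-0.4,-0.2,0],[0,-0.2,-4.5],100]]'
```

```text
clock: 9.4
eef_pos: [507.0, -333.4, 92.6]
tool_rot: [[0.763, 0.647, -0.003], [0.647, -0.763, 0.004], [-0.0, -0.005, -1.0]]
wrist_force: [0.1, 0.3, 0.2]
finger_gap: 0.999
```

```bash
python3 -m inch '[[[-0.2,-0.2,0],[0.1,-0.1,-0.5],100],[[-0.2,-0.2,0],[0.1,-0.1,-1.2],100],[[-0.2,-0.2,0],[0.1,-0.1,-1.9],100],[[-0.2,-0.2,0],[0.1,-0.1,-2],100],[[-0.2,-0.2,0],[0.1,-0.1,-2],100],[[-0.2,-0.2,0],[0.1,-0.1,-2],100]]'; python3 - <<'E'
from h import *
for n,(x0,y0,x1,y1) in(("top",(370,220,530,340)),("side",(300,90,400,190))):
    c=imaging.capture(n); cv2.imwrite(f"pics/g_{n}.png",cv2.resize(c["frame"][y0:y1,x0:x1],(400,400))[:,:,::-1])
cv2.imwrite("pics/g6.png",np.hstack([cv2.imread("pics/g_top.png"),cv2.imread("pics/g_side.png")]))
E
```

```text
clock: 10.0
eef_pos: [508.1, -334.5, 72.9]
tool_rot: [[0.763, 0.647, 0.001], [0.647, -0.763, -0.0], [0.0, 0.0, -1.0]]
wrist_force: [-0.2, -0.3, -0.5]
finger_gap: 0.999
```

View pics/g6.png

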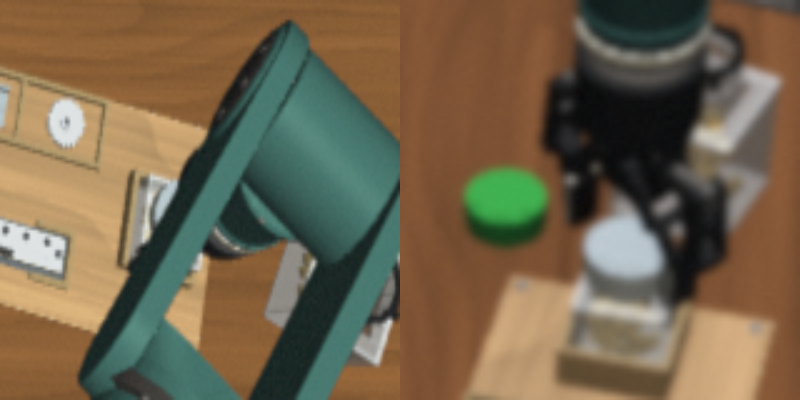

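```bash
python3 -m inch '[[[0,0,0],[0,0,0],50],[[0,0,0],[0,0,0],50],[[0,0,0],[0,0,0],50],[[0,0,0],[0,0,0],50],[[0,0,0],[0,0,0],50],[[0,0,0],[0,0,0],50],[[0,0,0],[0,0,0],50]]'
```

```text
clock: 10.8
eef_pos: [508.2, -334.3, 73.8]
tool_rot: [[0.763, 0.647, 0.001], [0.647, -0.763, -0.0], [0.001, 0.001, -1.0]]
wrist_force: [-1.9, 3.7, 5.7]
finger_gap: 0.618
```

```bash
python3 -m inch '[[[0,0,2],[0,0,0],40],[[0,0,6],[0,0,0],40],[[0,0,11],[0,0,0],40],[[0,0,16],[0,0,0],40],[[0,0,21],[0,0,0],40],[[0,0,26],[0,0,0],40],[[0,0,30],[0,0,0],40],[[0,0,30],[0,0,0],40]]'; python3 -c "
from h import *
s=sensors.read_state();print(s['ft_torque'],s['wrist_force'],s['joint_positions'])"
```

```text
clock: 11.6
eef_pos: [508.6, -334.0, 74.5]
tool_rot: [[0.336, 0.942, 0.002], [0.942, -0.336, 0.001], [0.001, 0.002, -1.0]]
wrist_force: [-0.9, 3.0, 4.9]
finger_gap: 0.612
[0.53914283 0.14088652 0.11198597] [-0.85629404  2.95462129  4.87618231] [-0.67518999  0.29285411  1.44660096  0.00195519  1.40102344 -0.33304168]
```

```bash
python3 -m inch '[[[0,0,5],[0,0,0],40],[[0,0,11],[0,0,0],40],[[0,0,17],[0,0,0],40],[[0,0,23],[0,0,0],40],[[0,0,29],[0,0,0],40],[[0,0,35],[0,0,0],40],[[0,0,41],[0,0,0],40],[[0,0,46],[0,0,0],40],[[0,0,48],[0,0,0],40],[[0,0,48],[0,0,0],40]]'; python3 - <<'E'
from h import *
s=sensors.read_state();print(s['ft_torque'],s['wrist_force'],s['joint_positions'])
for n,(x0,y0,x1,y1) in(("top",(370,220,530,340)),("side",(300,90,400,190))):
    c=imaging.capture(n); cv2.imwrite(f"pics/g_{n}.png",cv2.resize(c["frame"][y0:y1,x0:x1],(400,400))[:,:,::-1])
cv2.imwrite("pics/g7.png",np.hstack([cv2.imread("pics/g_top.png"),cv2.imread("pics/g_side.png")]))
E
```

```text
clock: 12.6
eef_pos: [508.3, -333.9, 74.3]
tool_rot: [[-0.475, 0.88, -0.0], [0.88, 0.475, 0.002], [0.002, 0.001, -1.0]]
wrist_force: [-2.9, 0.9, 3.0]
finger_gap: 0.613
[ 0.22003436  0.37053651 -0.03510647] [-2.9182033   0.88011473  3.02051157] [-0.67545398  0.29412536  1.44542443  0.00176571  1.40358572 -1.17081886]
```

View pics/g7.png

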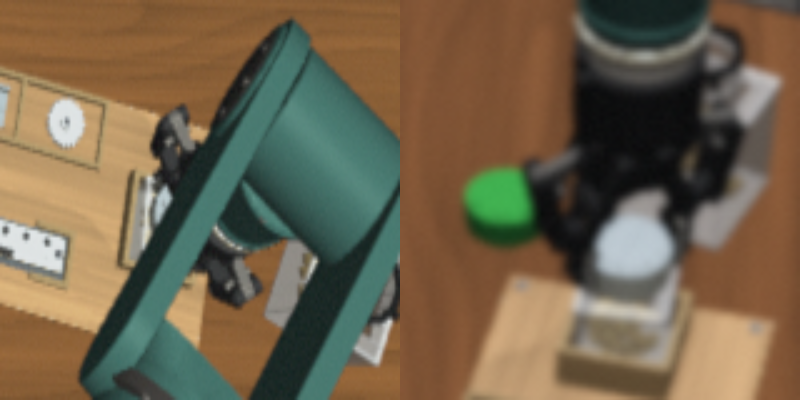

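```bash
python3 -m inch '[[[0,0,3],[0,0,0],40],[[0,0,6],[0,0,0],40],[[0,0,6],[0,0,0],40],[[0,0,6],[0,0,0.1],40],[[0,0,6],[0,0,0.2],40],[[0,0,6],[0,0,0.3],40],[[0,0,6],[0,0,0.3],40],[[0,0,6],[0,0,0.3],40]]'; python3 -c "
from h import *
s=sensors.read_state();print(s['ft_torque'],s['wrist_force'])"
```

```text
clock: 13.5
eef_pos: [508.2, -333.9, 77.1]
tool_rot: [[-0.564, 0.826, -0.001], [0.826, 0.564, 0.002], [0.002, 0.001, -1.0]]
wrist_force: [-1.4, 0.5, -2.2]
finger_gap: 0.619
[ 0.02407308  0.1793449  -0.02420635] [-1.42854329  0.48982032 -2.20437916]
```

```bash
python3 - <<'E'
from h import *
a=cv2.imread("pics/g_side.png")[200:400,100:330]
c=imaging.capture("side"); b=cv2.resize(c["frame"][90:190,300:400],(400,400))[200:400,100:330,::-1]
cv2.imwrite("pics/cmp.png",cv2.resize(np.hstack([a,b]),(800,348)))
s=sensors.read_state();print(s['wrist_force'])
E
```

```text
[-0.93574254  0.53057061 -0.34522154]
```

View pics/cmp.png

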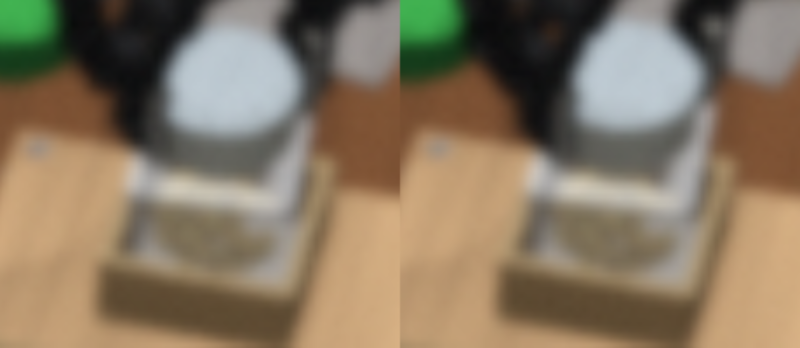

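The cap rose by a few pixels while the jar's shoulder edge stayed in place (crop y≈190 in both views). The wrist force is about -0.3 N, so the cap is free. Raising slowly.

```bash
python3 -m inch '[[[0,0,0],[0,0,0.1],40],[[0,0,0],[0,0,0.2],40],[[0,0,0],[0,0,0.4],40],[[0,0,0],[0,0,0.4],40],[[0,0,0],[0,0,0.4],40]]'; python3 - <<'E'
from h import *
a=cv2.imread("pics/g_side.png")[200:400,100:330]
c=imaging.capture("side"); b=cv2.resize(c["frame"][90:190,300:400],(400,400))[200:400,100:330,::-1]
cv2.imwrite("pics/cmp2.png",cv2.resize(np.hstack([a,b]),(800,348)))
for i in range(3):
  s=sensors.read_state();print(s['wrist_force'],s["clock"]); imaging.capture("top")
E
```

```text
clock: 14.05
eef_pos: [508.3, -333.9, 81.4]
tool_rot: [[-0.564, 0.826, -0.0], [0.826, 0.564, 0.002], [0.002, 0.001, -1.0]]
wrist_force: [-0.8, 0.8, -0.0]
finger_gap: 0.617
[-1.59437084 -0.96969215 -0.23106696] 14.1
[-1.39730812  1.14449266 -0.10198811] 14.15
[-1.07052188  0.60443053  0.13606458] 14.2
```

View pics/cmp2.png

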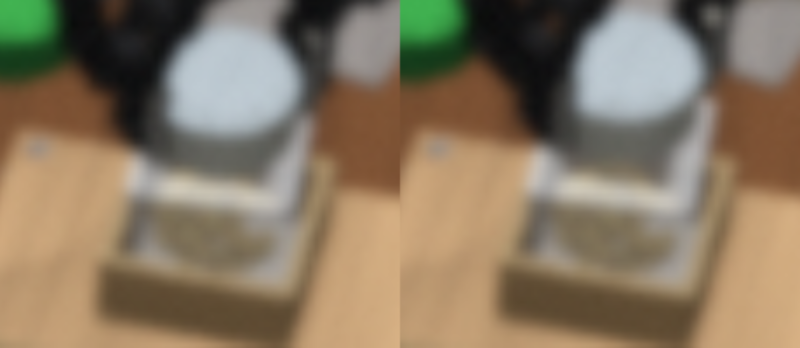

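```bash
python3 -m inch '[[[0,0,0],[0,0,0.4],40],[[0,0,0],[0,0,1],40],[[0,0,0],[0,0,1.7],40],[[0,0,0],[0,0,2.4],40],[[0,0,0],[0,0,3],40],[[0,0,0],[0,0,3.4],40],[[0,0,0],[0,0,3.4],40],[[0,0,0],[0,0,3.4],40],[[0,0,0],[0,0,3.4],40],[[0,0,0],[0,0,3.4],40]]'; python3 - <<'E'
from h import *
for n,(x0,y0,x1,y1) in(("top",(320,200,520,350)),("side",(280,90,420,250))):
    c=imaging.capture(n); cv2.imwrite(f"pics/g_{n}.png",cv2.resize(c["frame"][y0:y1,x0:x1],(400,400))[:,:,::-1])
    if n=="side":
        x0,y0,x1,y1=(340,125,385,170); g=c["frame"][y0:y1,x0:x1].astype(int); q=((g[...,2]-g[...,0]>5)&(g.min(2)>140)).astype(np.uint8)
        q=cv2.morphologyEx(q,cv2.MORPH_OPEN,np.ones((3,3))); k=max(cv2.findContours(q,0,1)[0],key=cv2.contourArea)[:,0]+[x0,y0]
        print(cv2.minEnclosingCircle(ray(c,k,140)[:,:2].astype(np.float32)))
        print(whitebox(c,(338,195,378,252),20,170)[1])
cv2.imwrite("pics/g8.png",np.hstack([cv2.imread("pics/g_top.png"),cv2.imread("pics/g_side.png")]))
s=sensors.read_state();print(s['wrist_force'],s["eef_pos"],s["joint_vel"].round(3),s["finger_gap"])
E
```

```text
clock: 15.25
eef_pos: [508.1, -333.7, 114.8]
tool_rot: [[-0.564, 0.826, -0.001], [0.826, 0.564, 0.003], [0.003, 0.001, -1.0]]
wrist_force: [-0.0, -0.0, -0.3]
finger_gap: 0.615
((508.9748229980469, -333.6054992675781), 27.543991088867188)
((497.825439453125, -177.46487426757812), (118.03848266601562, 26.324329376220703), 78.74946594238281)
[ 0.18550747  0.00811059 -0.53523724] [ 508.15941704 -333.78660974  114.93826957] [-0.001 -0.002 -0.005 -0.001  0.     0.   ] 0.6155253696145866
```

View pics/g8.png

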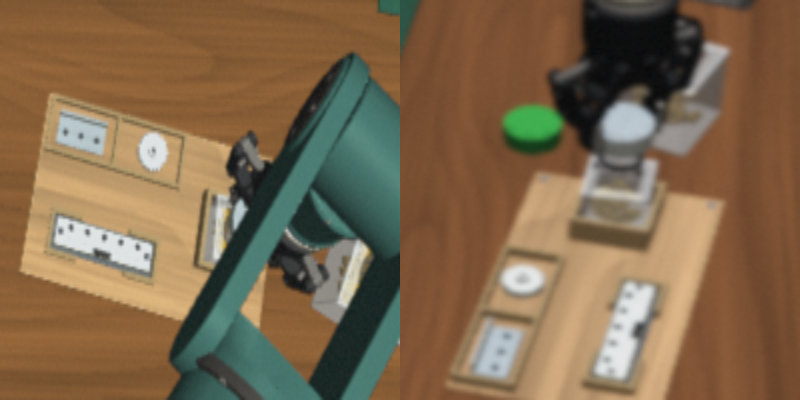

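The side view shows the cap held above the seated jar at crop (627,125), and the bar in its slot at (625,330). Wrist force is about -0.5 N and the arm is still. Handing in.

```bash
python3 -c "
from station import hand_in
print(hand_in())"
```

```text
the job is handed in; nothing more can be done
None
```

The job is handed in at about 15.3 s on the robot's clock. The bar is in the tray's long slot and the cap is off the jar, still in the grip above its mouth. No verdict was reported.

- **Bar:** I took it off the turntable and laid it flat, eyes up, and let go. In the last side-view check it sat about 2 mm from the slot's centre, with its long axis at 78.7° against 78.9° for the slot.
- **Cap:** I gripped it and turned the tool about 84° counterclockwise. I did not measure the cap's own turn. A first 3 mm lift brought the cap up while the jar stayed seated, so the threads had let go. I then raised it about 41 mm in all.
- **Final state:** By the tool's rise, the cap's lower edge is about 112 mm above the jar's underside, roughly 2 cm clear of the mouth. It is level to within about 0.2°, and within about 1 mm of where it sat on the jar. The finger opening is steady at 0.615, the wrist force is about -0.5 N (close to the cap's weight), and the arm is still.
- **What disagreed:** The two cameras differed by about 3 mm. The side view matched the arm's own readings, so I used that one. Right after the first 3 mm lift the wrist force briefly read -2.2 N. It settled to about zero, and the pictures showed the jar had not moved.
- **Other objects:** I saw no bystander shift in the pictures I took, but I did not measure their positions or look at the turntable again at the end.

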